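# Find the unlatched socket cover and push it open

## Task

Three of the four identical covers on top of the bench's socket box are latched and one is not. Press gently on the near halves of the covers with the fingertips to find the one that rocks, then push its near half down until it stands wide open, and take the hand away. Pick nothing up, and leave the bottle, the spool and the cup where they stand.

Things in the scene. Friction and masses are not known exactly. Their poses are not given: they have to be found in the camera images.
- bench_box: Grey socket box fixed to the bench, 150 (x) x 362 (y) x 80 mm high; origin at the centre of its underside, z up; its -x (near) long side faces the robot within 0.3 rad. Four identical white covers lie in a row along its y, pitch 86 mm, flush with its top, each over a bay 124 x 82 mm with its floor 6 mm above the bench. Three are latched, one, not known which, is free.
- cover_1 (a joint): Tilt of the cover that is first, at the +y end (robot's left): plate 120 (box x) x 79 x 6 mm on an axle along box y under its middle. 0 = flush; + = near half down, far half up. If latched it gives at most about 0.06 rad either way; if free it turns from -0.12 to +0.95 rad (stops), its stiff axle needs about 0.07 N m and it stays where it is left.
- cover_1_near (a point): Point on the top face of cover 1, mid-width, on its near half 35 mm from the axle: a good place to press. It moves with the cover.
- cover_2 (a joint): Tilt of the cover that is second from the +y end: plate 120 (box x) x 79 x 6 mm on an axle along box y under its middle. 0 = flush; + = near half down, far half up. If latched it gives at most about 0.06 rad either way; if free it turns from -0.12 to +0.95 rad (stops), its stiff axle needs about 0.07 N m and it stays where it is left.
- cover_2_near (a point): Point on the top face of cover 2, mid-width, on its near half 35 mm from the axle: a good place to press. It moves with the cover.
- cover_3 (a joint): Tilt of the cover that is third from the +y end: plate 120 (box x) x 79 x 6 mm on an axle along box y under its middle. 0 = flush; + = near half down, far half up. If latched it gives at most about 0.06 rad either way; if free it turns from -0.12 to +0.95 rad (stops), its stiff axle needs about 0.07 N m and it stays where it is left.
- cover_3_near (a point): Point on the top face of cover 3, mid-width, on its near half 35 mm from the axle: a good place to press. It moves with the cover.
- cover_4 (a joint): Tilt of the cover that is fourth, at the -y end (robot's right): plate 120 (box x) x 79 x 6 mm on an axle along box y under its middle. 0 = flush; + = near half down, far half up. If latched it gives at most about 0.06 rad either way; if free it turns from -0.12 to +0.95 rad (stops), its stiff axle needs about 0.07 N m and it stays where it is left.
- cover_4_near (a point): Point on the top face of cover 4, mid-width, on its near half 35 mm from the axle: a good place to press. It moves with the cover.
- flux_bottle: Small round bottle standing on the bench, 32 mm across, 75 mm high; origin at the centre of its foot. Bystander.
- solder_spool: Upright metal spool, 54 mm across, 44 mm high, on the bench; origin at the centre of its foot. Bystander.
- screw_cup: White ceramic cup, 60 mm across, 45 mm high, on the bench; origin at the centre of its foot. Bystander.

How it is judged:
At the end, for the whole second after the job is handed in: One cover stands open, its near half down by more than 0.70 rad (of 0.95), the other three within 0.12 rad of flush, and the bottle, spool and cup stand upright within 30 mm of where they began (((value of joint cover_1 above 0.7 rad and value of joint each of cover_2, cover_3, cover_4 below 0.12 rad) or (value of joint cover_2 above 0.7 rad and value of joint each of cover_1, cover_3, cover_4 below 0.12 rad) or (value of joint cover_3 above 0.7 rad and value of joint each of cover_1, cover_2, cover_4 below 0.12 rad) or (value of joint cover_4 above 0.7 rad and value of joint each of cover_1, cover_2, cover_3 below 0.12 rad)) and distance of each of flux_bottle, solder_spool, screw_cup from where it was at the start of the episode below 0.03 m and angle between each of flux_bottle, solder_spool, screw_cup's own z axis and vertical below 0.2 rad); the robot touches nothing.
It fails at once if the box or a cover is pressed harder than 60 N (contact force between bench_box and the fingers above 60 N or contact force between bench_box and the arm above 60 N).
It fails at once if the flux bottle is moved, lifted or carried by more than 30 mm, or knocked over (distance of flux_bottle from where it was at the start of the episode above 0.03 m or angle between flux_bottle's own z axis and vertical above 0.5 rad).
It fails at once if the solder spool is moved, lifted or carried by more than 30 mm, or knocked over (distance of solder_spool from where it was at the start of the episode above 0.03 m or angle between solder_spool's own z axis and vertical above 0.5 rad).
It fails at once if the screw cup is moved, lifted or carried by more than 30 mm, or knocked over (distance of screw_cup from where it was at the start of the episode above 0.03 m or angle between screw_cup's own z axis and vertical above 0.5 rad).
It also fails if it takes over 45 s, if anything falls off the work surface, if the arm or the gripper's body presses on something with over 40 N, if the wrist force passes 120 N, or if a joint passes its speed limit or range.

## Robot

A 6-joint arm with a two-finger parallel gripper is mounted at the origin on the work surface. World frame = base frame: x ahead of the robot, y to its left, z up, the work surface at z = 0. Lengths are in m, angles in rad, forces in N, time in s.
With the tool pointing down it reaches from about 0.35 to 0.725 m from the base axis. Payload 6 kg.
Tool frame: the origin (TCP) lies where the fingers leave the gripper's body, on its centre line; the fingertips stand 73 mm ahead of it and the grasp point (between the pads) lies 54 mm ahead of it (env.hold_point_z is the distance from the TCP to the grasp point, in m); z points along the fingers, y is the line along which they close (so a half turn about z gives the same grasp; the last joint's range is limited). The gripper opens to 85 mm and grips with 20 to 120 N. Pads are 22 mm wide; open, the fingers measure 114 mm over their backs; the gripper's body (76 mm by 85 mm) begins 54 mm behind the grasp point. The pads swing forward as they close: fully open they stand 13 mm farther back than shut.
Start: joints at [1.587, 0.04, 0.085, 0, -1.615, -0.334], TCP at [0.187, 0.57, 0.304] pointing down, gripper open.
Joint ranges: [-2.56, 2.56], [-1.29, 2.01], [-1.08, 1.49], [-3.29, 1.98], [-2.81, -0.18], [-2.99, 2.99]. Speed limits (rad/s): [2.57, 2.57, 3.01, 3.14, 3.14, 3.14].

## Interface

Orientations are given as a unit quaternion [w, x, y, z].
In Python, from cell import env gives the robot as it stands. The module is installed in compiled form; this text tells all that it offers.
- The arm moves only by the shell command python3 -m creep 'ROWS' [OPENING] [FORCE]. ROWS is JSON, one flat list of numbers, 4 for each row, row after row: the shift along the tool's x, y, z in units of 0.06 m (1.0 is 0.06 m), then the turn about the tool's z in units of 8 degrees (1.0 is 8 degrees). In form: [x, y, z, spin, x, y, z, spin, ...]. A call has 1 to 5 rows; each row shifts and turns the commanded pose from where the row before left it, along the tool's axes as they then stand; what a row does not reach is not made up. A row lasts 1/8 s, in which the tool goes at most 62.5 mm and 10.7 degrees, less where a joint would pass 70% of its speed; a pose out of reach is approached as far as the arm can. A call with a number of a shift or a turn outside -1 to 1 is refused whole. A call with a gripper value outside its range is refused whole. OPENING is the closure in counts, from 0 (fully open) to 255 (shut), set as the call begins (- or left out, the last holds). The fingers move at their own pace and stop on an object; FORCE is the grip in N (left out, the last holds). Time passes only in rows, so rows that do not move let the fingers close. It gives the time, the measured TCP pose, the force, the opening and the grip force at its end, in the units of the state.
- env.sense(): the state, without advancing time (a new reading comes with each control period).
- env.capture(name): name is "scene" or "top" or "wrist"; returns a dict with "img" (480x640x3 uint8, blue, green, red), "range_z" (480x640 float32, m along the optical axis (not along the pixel's ray), 0 where there is no reading), "K" (3x3 intrinsics, pixels), "camera_from_world" (4x4, takes a point from world to camera coordinates); the wrist camera has in their place "T_tool_cam" (4x4, takes a point from camera to tool coordinates, whose origin is the TCP and whose axes are the flange's). Camera axes: x right, y up, looking along -z (the intrinsics and any distortion apply to the point x, -y, -z); pixel columns grow to the right and rows downward; lengths in m; the calibration is good to about 2 mm. A picture is of the moment at which its call begins: read the wrist's pose just before it.
- env.close_job(): hands the job in; it is judged then, once.
The state is a dict: "t": time; "q": joint angles; "joint_vel": joint speeds; "tau": joint torques, N m; "tool_pos": TCP position; "orientation": TCP orientation; "force": force on the tool from outside, world axes, zero at the start; "wrist_torque": the same for the moment, N m; "grip_width": opening from 0.0 (shut) to 1.0 (fully open); "grasp_force": force on a finger pad.
Only numpy, scipy, OpenCV 4.12 (cv2) and the standard library are available. Lean on these libraries where they do the work, as an engineer would, in place of code of your own. Each camera call takes 0.05 s, during which the arm holds its last target. There are 200 camera calls.

## Working session

There is one attempt and no reset: what is moved stays moved. The work goes in short steps, Python scripts to look and compute and a shell command to move; the robot and the scene stay as the last step left them, time stands still between calls to the robot, and variables do not carry over. Pictures are saved under pics/ and viewed, at most 10 in all, crops included, and the job is handed in when it is done.

```bash
mkdir -p pics; cat > h.py <<'E'
import numpy as np, cv2
from cell import env
def world(c,mask=None):
    K=c["K"];z=c["range_z"];v,u=np.mgrid[:480,:640]
    p=np.stack([(u-K[0,2])/K[0,0]*z,-(v-K[1,2])/K[1,1]*z,-z,np.ones_like(z)],-1)
    return (p@np.linalg.inv(c["camera_from_world"]).T)[...,:3]
E
python3 - <<'E'
from h import *
s=env.sense();print(s)
for n in("top","scene"):
    c=env.capture(n);cv2.imwrite(f"pics/{n}0.png",c["img"]);np.savez(f"{n}0.npz",**c)
    w=world(c);print(n,c["K"],[ (r,[w[r,k].round(3).tolist() for k in range(60,640,130)]) for r in range(60,480,120)])
E
```

```text
{'t': 0.0, 'q': array([ 1.58669656e+00,  4.08015657e-02,  8.38002886e-02, -5.04865856e-04,
       -1.61547680e+00, -3.33716429e-01]), 'joint_vel': array([ 8.13855810e-04, -5.40091705e-05,  3.66061701e-04,  7.41388513e-04,
       -2.59397663e-03,  1.31451427e-03]), 'tau': array([-2.69669617e-04, -3.68200171e+01,  3.47417164e+01,  6.93249911e+00,
       -5.46336421e-03, -1.10090284e-05]), 'tool_pos': array([0.18732585, 0.56979591, 0.30287067]), 'orientation': array([ 8.71919670e-04,  9.87402025e-01, -1.58229170e-01, -1.02102703e-04]), 'force': array([0.75927537, 0.53852463, 0.58703042]), 'wrist_torque': array([-0.01082853, -0.02143492,  0.03324561]), 'grasp_force': 0.0, 'grip_width': 1.002122696571804}
top [[552.48712245   0.         318.84005113]
 [  0.         552.48712245 235.06012233]
 [  0.           0.           1.        ]] [(60, [[0.818, 0.377, 0.001], [0.825, 0.201, -0.0], [0.832, 0.022, -0.001], [0.839, -0.158, 0.001], [0.832, -0.327, 0.028]]), (180, [[0.65, 0.36, 0.002], [0.656, 0.19, -0.0], [0.641, 0.019, 0.081], [0.668, -0.157, -0.0], [0.673, -0.334, 0.001]]), (300, [[0.49
[... 169 characters left out ...]
 0.009, 0.002], [0.357, -0.155, -0.001], [0.361, -0.32, 0.001]])]
scene [[599.52013274   0.         322.0708766 ]
 [  0.         599.52013274 238.52459565]
 [  0.           0.           1.        ]] [(60, [[0.582, -0.696, 0.0], [0.397, -0.505, -0.0], [0.213, -0.316, -0.001], [0.034, -0.126, 0.002], [-0.151, 0.059, -0.002]]), (180, [[0.75, -0.43, -0.0], [0.617, -0.204, 0.083], [0.428, -0.101, -0.001], [0.271, 0.063, 0.002], [0.114, 0.224, 0.003]]), (300, [[0.878, -0.225, 0.002], [0.736, -0.08, 0.001], [0.621, 0.092, 0.082], [0.452, 0.207, -0.001], [0.313, 0.35, 0.002]]), (420, [[0.98, -0.066, -0.001], [0.852, 0.064, -0.001], [0.725, 0.194, 0.001], [0.598, 0.322, 0.002], [0.471, 0.45, -0.0]])]
```

View pics/top0.png

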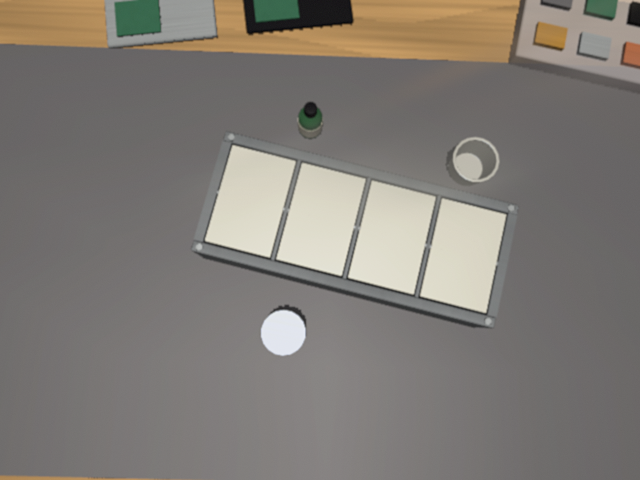

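View pics/scene0.png

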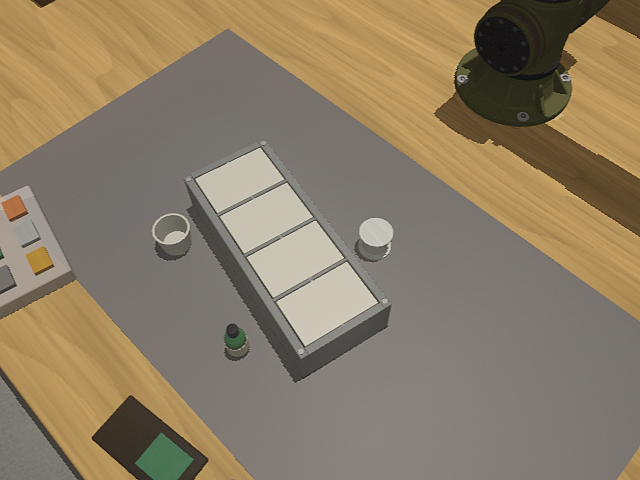

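The top view shows the cover row running from (251,200) on the left (cover 1) to (463,255) on the right (cover 4). The spool is at (283,333) on the near side, the bottle at (310,120) and the cup at (475,160) on the far side. Next I compute the cover poses.

```bash
python3 - <<'E'
from h import *
C=dict(np.load("top0.npz"));w=world(C)
hsv=cv2.cvtColor(C["img"],cv2.COLOR_BGR2HSV)
m=((hsv[...,2]>150)&(abs(w[...,2]-.08)<.012)&(w[...,0]<.78)).astype(np.uint8)
m=cv2.morphologyEx(m,cv2.MORPH_OPEN,np.ones((5,5)))
n,l,st,ce=cv2.connectedComponentsWithStats(m)
cs=[]
for i in range(1,n):
    if st[i,4]<2000: continue
    P=w[l==i]; r=cv2.minAreaRect(P[:,:2].astype(np.float32)); print(r,P[:,2].mean()); cs.append(r[0])
cs=np.array(sorted(cs,key=lambda a:-a[1]));print(cs)
d=cs[0]-cs[-1];print("pitch",np.linalg.norm(d)/3);d/=np.linalg.norm(d);x=np.array([d[1],-d[0]])
yaw=np.arctan2(x[1],x[0]);c=cs.mean(0);print("yaw",yaw,"centre",c)
for i in range(4): print("near",i+1,(c+d*.086*(1.5-i)-.035*x).round(4))
from scipy.spatial.transform import Rotation as R
s=env.sense();o=s["orientation"];M=R.from_quat(np.r_[o[1:],o[0]]).as_matrix();print(M.round(3))
for nm,(u,v) in dict(spool=(283,333),bottle=(310,110),cup=(475,175)).items(): print(nm,w[v,u])
E
```

```text
((0.615526020526886, 0.09959922730922699), (0.07977889478206635, 0.12262582033872604), 77.20027160644531) 0.08001781520366964
((0.5963287353515625, 0.01602526381611824), (0.08069296926259995, 0.1221393570303917), 77.750244140625) 0.08004448189101819
((0.5774826407432556, -0.06842730939388275), (0.0813380628824234, 0.12203149497509003), 77.34523010253906) 0.08000742108454428
((0.5585237741470337, -0.1524733453989029), (0.08173970878124237, 0.12228397279977798), 76.91368103027344) 0.08001190785669668
[[ 0.61552602  0.09959923]
 [ 0.59632874  0.01602526]
 [ 0.57748264 -0.06842731]
 [ 0.55852377 -0.15247335]]
pitch 0.08614576664909619
yaw -0.22239379109768054 centre [ 0.58696529 -0.02631904]
near 1 [0.5813 0.1072]
near 2 [0.5623 0.0233]
near 3 [ 0.5433 -0.0605]
near 4 [ 0.5244 -0.1444]
[[ 0.95  -0.312 -0.   ]
 [-0.312 -0.95  -0.002]
 [ 0.     0.002 -1.   ]]
spool [0.4601706  0.05731449 0.04449974]
bottle [0.73024368 0.03330323 0.07405818]
cup [ 0.67456571 -0.19004936  0.00413191]
```

Pitch 86.1 mm, plate 122x81 mm and height 80 mm match what was given. I go above cover 1's near half with the fingers shut. The spin is -0.68 units, and the shift in the turned axes is x +8.1, y +6.1 units.

```bash
python3 -m creep '[0,0,0,-0.68, 0.8,0.6,0,0, 0.8,0.6,0,0, 0.8,0.6,0,0, 0.8,0.6,0,0]' 255; python3 -m creep '[0.8,0.6,0,0, 0.8,0.6,0,0, 0.8,0.6,0,0, 0.8,0.6,0,0, 0.8,0.6,0,0]'; python3 -m creep '[0.9,0.6,0.3,0, 0,0,0.5,0, 0,0,0.5,0, 0,0,0,0, 0,0,0,0]'
```

```text
t: 0.72
tool_pos: [0.3437, 0.3854, 0.3036]
orientation: [0.0, 0.994, -0.111, -0.0]
force: [1.5, 1.0, -0.7]
grip_width: 0.005
grasp_force: 0.0
t: 1.35
tool_pos: [0.538, 0.1568, 0.3036]
orientation: [0.0, 0.994, -0.111, -0.0]
force: [0.9, 0.5, 0.5]
grip_width: 0.0
grasp_force: 0.0
t: 1.98
tool_pos: [0.579, 0.1149, 0.2287]
orientation: [-0.0, 0.994, -0.111, 0.001]
force: [-0.6, -0.4, 0.2]
grip_width: 0.002
grasp_force: 0.0
```

```bash
python3 -m creep '[0,0.12,0.5,0, 0,0,0.5,0, 0,0,0.13,0, 0,0,0,0, 0,0,0,0]'; python3 -m creep '[0,0,0.05,0, 0,0,0.03,0, 0,0,0.03,0]'; python3 -m creep '[0,0,0.03,0, 0,0,0,0]'
```

```text
t: 2.6
tool_pos: [0.5778, 0.1082, 0.1615]
orientation: [-0.001, 0.994, -0.111, 0.001]
force: [0.9, 0.7, -0.5]
grip_width: -0.002
grasp_force: 0.0
t: 2.98
tool_pos: [0.5771, 0.1078, 0.1528]
orientation: [0.0, 0.994, -0.111, 0.0]
force: [0.0, -1.2, 1.0]
grip_width: -0.001
grasp_force: 1.0
t: 3.22
tool_pos: [0.577, 0.1078, 0.151]
orientation: [0.0, 0.994, -0.111, -0.0]
force: [-0.6, 0.5, 1.3]
grip_width: -0.002
grasp_force: 0.5
```

```bash
python3 -m creep '[0,0,0.03,0, 0,0,0,0]';python3 -m creep '[0,0,0.03,0, 0,0,0,0]'
```

```text
t: 3.48
tool_pos: [0.5771, 0.1078, 0.1492]
orientation: [0.0, 0.994, -0.111, 0.0]
force: [-0.3, 0.6, 0.8]
grip_width: 0.002
grasp_force: 0.7
t: 3.72
tool_pos: [0.5771, 0.1077, 0.1473]
orientation: [0.0, 0.994, -0.111, 0.0]
force: [0.3, 0.7, 0.2]
grip_width: -0.002
grasp_force: 0.6
```

```bash
python3 -m creep '[0,0,0.03,0, 0,0,0,0]';python3 - <<'E'
from h import *
c=env.capture("scene");cv2.imwrite("pics/s1.png",cv2.resize(c["img"][200:400,200:440],None,fx=3,fy=3,interpolation=2)); w=world(c)
C=dict(np.load("scene0.npz"));w0=world(C)
# height of the far half of cover 1 (box frame)
x=np.array([np.cos(-.2224),np.sin(-.2224)]);y=np.array([-x[1],x[0]])
for ww in(w0,w):
    p=ww[...,:2]-[.587,-.0263];a=p@x;b=p@y-.129
    for lo,hi in((-.055,-.02),(.02,.035),(.035,.055)):
        k=(a>lo)&(a<hi)&(abs(b)<.033);print(lo,k.sum(),np.median(ww[...,2][k]))
E
```

```text
t: 3.98
tool_pos: [0.5772, 0.1077, 0.1456]
orientation: [0.0, 0.994, -0.111, 0.0]
force: [0.7, 0.1, 1.2]
grip_width: 0.0
grasp_force: 0.5
-0.055 1026 0.08076302922120082
0.02 468 0.08079147266077663
0.035 663 0.08057959595006814
-0.055 3365 0.4827498349814763
0.02 464 0.0873131787759237
0.035 761 0.09080879856812174
```

View pics/s1.png

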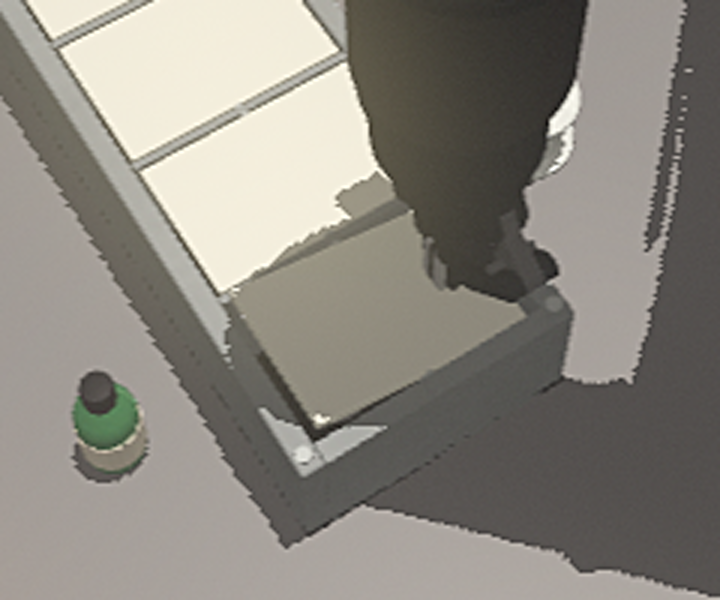

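The crop shows cover 1 tilted: its far edge at (320,425) stands clear of the box, 10 mm up or about 0.22 rad, so it is the free one. I keep pushing.

```bash
python3 -m creep '[0,0,0.1,0, 0,0,0.1,0, 0,0,0.1,0, 0,0,0,0]';python3 -m creep '[0,0,0.1,0, 0,0,0.06,0, 0,0,0,0]';python3 -m creep '[0,0,0.05,0, 0,0,0,0]';python3 - <<'E'
from h import *
c=env.capture("scene");w=world(c)
x=np.array([np.cos(-.2224),np.sin(-.2224)]);y=np.array([-x[1],x[0]])
p=w[...,:2]-[.587,-.0263];a=p@x;b=p@y-.129
k=(a>.01)&(a<.05)&(abs(b)<.033)&(w[...,2]>.085)&(w[...,2]<.14);print(k.sum(),np.arctan(np.polyfit(a[k],w[...,2][k],1)[0]))
E
```

```text
t: 4.53
tool_pos: [0.5764, 0.1077, 0.1262]
orientation: [0.0, 0.994, -0.111, -0.001]
force: [0.3, -0.3, 0.9]
grip_width: -0.004
grasp_force: 0.0
t: 4.9
tool_pos: [0.5768, 0.1077, 0.1173]
orientation: [0.0, 0.994, -0.111, -0.0]
force: [-0.4, 0.2, -0.4]
grip_width: 0.0
grasp_force: 0.0
t: 5.15
tool_pos: [0.577, 0.1078, 0.1147]
orientation: [0.0, 0.994, -0.111, -0.0]
force: [-0.5, 0.6, -0.2]
grip_width: -0.003
grasp_force: 0.1
710 0.8462173263342613
```

```bash
python3 -m creep '[0,0,0.04,0, 0,0,0,0]';python3 -m creep '[0,0,-0.4,0, 0,0,-0.8,0, 0,0,-1,0, 0,0,-1,0, -0.5,-0.5,0,0]';python3 -m creep '[-0.8,-0.6,0,0, -0.8,-0.6,0,0, -0.8,-0.6,0,0, 0,0,0,0]';python3 - <<'E'
from h import *
c=env.capture("scene");w=world(c);cv2.imwrite("pics/s2.png",c["img"])
x=np.array([np.cos(-.2224),np.sin(-.2224)]);y=np.array([-x[1],x[0]])
p=w[...,:2]-[.587,-.0263];a=p@x
for i in range(4):
    b=p@y-.129+.086*i
    k=(abs(a)<.05)&(a>.01)&(abs(b)<.033)&(w[...,2]>.07)&(w[...,2]<.14);print(k.sum(),np.arctan(np.polyfit(a[k],w[...,2][k],1)[0]))
E
```

```text
t: 5.45
tool_pos: [0.577, 0.1078, 0.1124]
orientation: [0.0, 0.994, -0.111, -0.0]
force: [-0.3, 0.4, 0.2]
grip_width: -0.002
grasp_force: 0.3
t: 6.08
tool_pos: [0.5561, 0.1428, 0.3109]
orientation: [-0.002, 0.994, -0.113, 0.004]
force: [1.2, 0.8, -0.8]
grip_width: 0.001
grasp_force: 0.0
t: 6.58
tool_pos: [0.4356, 0.2835, 0.3045]
orientation: [-0.0, 0.994, -0.108, -0.0]
force: [-0.0, -0.4, -0.5]
grip_width: 0.0
grasp_force: 0.0
665 0.8739803030046267
1061 -0.0005276755158679985
957 -0.0028632807269494544
840 -0.004386686503252988
```

View pics/s2.png

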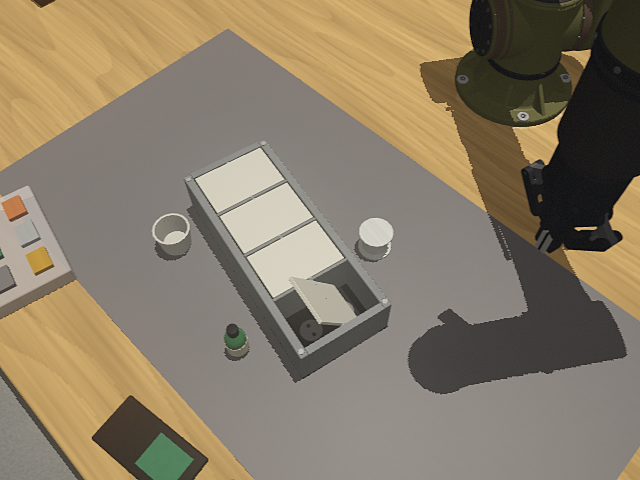

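Cover 1 stands open at (325,300), measured at 0.87 rad. The other three are flush, the bottle, spool and cup haven't moved, and the hand is clear.

```bash
python3 -c "
from cell import env
print(env.close_job())"
```

```text
the job is handed in; nothing more can be done
None
```

Cover 1, at the +y end, was the free one: it now stands open at about 0.87 rad (0.70 needed), covers 2–4 measured flush, the bottle, spool and cup were not touched, and the job is handed in with the hand clear (no verdict was returned).

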